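# Move the rinsing basket to the drain hook

### The job

Take the steel rinsing basket, with the orange cap in it, off the arm of the grey wash stand and hang it on the arm of the blue drain stand, carrying it level all the way and never setting it down. On the blue stand slide its crossbar gently along the arm until you feel the springy blue stop, lower it by hand into the notch in front of the stop, and only then let go; do not push hard on the stands, and leave the bottles and the tube rack alone.

Things in the scene. Friction and masses are not known exactly. Their poses are not given: they have to be found in the camera images.
- handle (a point): Centre of the grip of the loose steel basket: an orange upright block 22 (x) x 12 (y) x 42 (z) mm. Axes are the basket's, z up. The point is 21 mm below the grip's top and 43 mm above the crossbar's underside; a neck 9 x 12 mm, 14 mm high, joins grip and crossbar. The whole basket is 188 mm high.
- crossbar (a point): Middle of the underside of the bar that the basket hangs by, under the grip: 10 mm along x, 30 along y, 8 high. Two rods 6 mm thick run down from it at y = +12 and -12 mm (18 mm free between), straight for 38 mm, then spread to the tray. This closed loop surrounds a stand's arm, so it goes on and off over the arm's tip. At the start its axes are within 0.06 rad of the wash stand's.
- basket_centre (a point): Centre of the basket's square tray, 21 mm above its underside; the tray is 64 x 64 mm, 42 mm high, open at the top, of perforated steel. Axes are the basket's.
- cap_centre (a point): Centre of an orange screw cap, 46 mm across, 17 mm high, lying loose in the tray.
- wash_tip (a point): Tip of the wash stand's level arm, on the middle of its top face, 200 mm above the bench. +x runs along the arm from the tip to the post (centre at x = 147 mm), z up. The arm is a flat bar 12 mm wide (y) and 12 high; a lip at the tip, x = 0 to 5 mm, stands 8 mm above the top face. The crossbar starts on it at x = 45 to 65 mm.
- drain_tip (a point): Tip of the drain stand's level arm, on the middle of its top face, 200 mm above the bench. +x runs along the arm from the tip to the post (centre at x = 147 mm), z up. The arm is 12 mm wide (y) and 19 high; a lip at the tip, x = 0 to 5 mm, stands 4 mm above the top face. For the notch and stop further along it see the drain stand.
- bottle_centre (a point): Centre of a brown bottle with black cap, 47 mm across, 85 mm high; leave alone.
- rack_centre (a point): Centre of a green tube rack, 52 x 105 x 52 mm; leave alone.
- dropper_centre (a point): Centre of a small brown bottle with white cap, 41 mm across, 70 mm high; leave alone.
- basket: The basket, 0.15 to 0.31 kg; origin at the centre of its underside, 124 mm below the crossbar's underside. Its centre of mass is well below the crossbar, so it hangs level by itself.
- wash_stand: The wash stand: grey base 120 x 90 mm, fixed to the bench, with post and arm. Origin on the bench below the arm, 115 mm along +x from the arm's tip; axes as at the tip. Beware of the tall grey pipette stand that stands on the bench behind the work, at about x = 0.70, y = 0.30 m: come to the basket from the front or from high above.
- drain_stand: The drain stand: blue base 120 x 90 mm, fixed; origin on the bench 115 mm behind the arm's tip, axes as there. On its arm a blue seat is clamped, elsewhere each time and not measured: a notch across the arm 15 mm long, 7 deep, and right behind it a sprung stop, 7 mm above the top face, front face 60 to 88 mm from the tip. It yields 1.5 N/mm for up to 8 mm, then is rigid, as is the rest.
Things that resemble listed ones, but are neither listed nor needed, are in the scene too. There is more than one size of the basket; the job needs the smaller.

How it is judged:
By the outcome, as a careful person would: the job done as asked, in the order asked, and still so for the second after the job is handed in, with the robot touching nothing.
It also fails if it takes over 64 s, if anything falls off the work surface, if the arm or the gripper's body presses on something with over 40 N, if the wrist force passes 120 N, or if a joint passes its speed limit or range.

### The arm

A 7-joint arm with a two-finger parallel gripper is mounted at the origin on a cart in front of the work surface, level with it; the furniture and walls round the work are solid. World frame = base frame: x ahead of the robot, y to its left, z up, the work surface at z = 0. Lengths are in m, angles in rad, forces in N, time in s.
With the tool pointing down it reaches from about 0.425 to 0.925 m from the base axis. Payload 6.8 kg.
Tool frame: the origin (TCP) lies at the very end of the fingers, on their centre line; the grasp point (between the pads) lies 19 mm behind it; z points along the fingers, y is the line along which they close (so a half turn about z gives the same grasp; the last joint's range is limited). The gripper opens to 85 mm and grips with 20 to 120 N. Pads are 22 mm wide; open, the fingers measure 114 mm over their backs; the gripper's body (76 mm by 85 mm) begins 54 mm behind the grasp point. The pads swing forward as they close: fully open they stand 13 mm farther back than shut.
Start: joints at [-1.337, 0.477, 0.022, 1.555, -0.011, 1.109, -0.083], TCP at [0.226, 0.636, 0.231] pointing down, gripper open.
Joint ranges: [-2.96, 2.96], [-0.34, 2.1], [-1.41, 1.46], [0.24, 2.44], [-1.37, 4.51], [0.17, 1.92], [-2.96, 2.96]. Speed limits (rad/s): [2.39, 2.39, 3.14, 3.14, 3.14, 3.14, 3.14].

### API

Orientations are given as a rotation vector (axis times angle).
In Python, from bench import r gives the robot as it stands.
- The arm moves only by the tool play_rows, never from a script. Its argument "targets" is text: rows parted by semicolons, each of 5 numbers parted by spaces: the closure, from -1 (fully open) to 1 (shut), then the shift along the tool's x, y, z in m, then the turn about the tool's z in rad. In form: gripper dx dy dz spin; .... A call has 1 to 8 rows; each row is the pose to reach, as a shift and turn from the pose commanded when the call began, along the tool's axes at that moment; what a row does not reach only later rows make up. A row lasts 1/12 s, in which the tool goes at most 41.7 mm and 7.16 degrees, less where a joint would pass 70% of its speed; a pose out of reach is approached as far as the arm can. A call with a gripper value outside its range is refused whole. The fingers move at their own pace and stop on an object; "squeeze" is the grip in N (left out, the last holds). Time passes only in rows, so rows that repeat a pose let the fingers close. It gives the time, the measured TCP pose, the force, the opening and the grip force at its end, in the units of the state.
- r.get_obs(): the state, without advancing time (a new reading comes with each control period).
- r.grab_frame(name): name is "scene" or "top"; returns the picture (400x640x3 uint8, red, green, blue); there is no depth.
- r.camera_info(name): a dict with "fov_y" (degrees; the focal length in pixels is half the picture's height over the tangent of half this angle, whatever the lens; pixels are square), "cx", "cy" (the principal point, pixels), "position" and "rotation" of the camera in the world. Camera axes: x right, y down, z forward; pixel columns grow to the right and rows downward; lengths in m; the calibration is good to about 2 mm. A picture is of the moment at which its call begins. camera_info takes no time and is no camera call.
- r.hand_in(): hands the job in; it is judged then, once.
The state is a dict: "clock": time; "joints": joint angles; "qvel": joint speeds; "tau": joint torques, N m; "tcp_pos": TCP position; "orientation": TCP orientation; "contact_force": force on the tool from outside, world axes, zero at the start; "moment": the same for the moment, N m; "grip_width": finger opening in m; "gripper_force": force on a finger pad.
Only numpy, scipy, OpenCV 4.12 (cv2) and the standard library are available. Lean on these libraries where they do the work, as an engineer would, in place of code of your own. Each camera call takes 0.05 s, during which the arm holds its last target. There are 200 camera calls.

## Working session

There is one attempt and no reset: what is moved stays moved. The work goes in short steps, Python scripts to look and compute and a tool call to move; the robot and the scene stay as the last step left them, time stands still between calls to the robot, and variables do not carry over. Pictures are saved under pics/ and viewed, at most 10 in all, crops included, and the job is handed in when it is done.

Besides the shell and the picture viewer there is one more tool, called after "Request:" by a JSON object that holds its "method" and its "body". play_rows: Moves the arm, as the interface text tells. Its arguments: {"type":"object","properties":{"targets":{"type":"string"},"squeeze":{"type":"number"}},"required":["targets"]}

```bash
mkdir -p pics
python3 - <<'E'
from bench import r
import cv2
o=r.get_obs(); print({k:o[k] for k in('clock','tcp_pos','orientation','contact_force','grip_width')})
for n in('scene','top'):
    f=r.grab_frame(n); cv2.imwrite(f'pics/{n}0.png',f[:,:,::-1]); print(n,r.camera_info(n))
E
```

```text
{'clock': 0.0, 'tcp_pos': array([0.22604263, 0.63540449, 0.23030651]), 'orientation': array([-5.34192671e-01, -3.09565536e+00,  2.88770097e-03]), 'contact_force': array([ 0.86376058, -0.56461814,  0.60891492]), 'grip_width': 0.0852508041076554}
scene {'fov_y': 56.85409260308938, 'cx': 316.838450251533, 'cy': 199.82855692220238, 'position': array([ 0.07205791, -0.63499832,  0.67027083]), 'rotation': array([-2.06930906,  0.71182443, -0.39058884])}
top {'fov_y': 57.12466401480903, 'cx': 320.3732489310424, 'cy': 197.45406787824896, 'position': array([ 0.34045766, -0.00252386,  1.14221206]), 'rotation': array([-1.96625102,  2.24814882, -0.23723135])}
```

View pics/scene0.png

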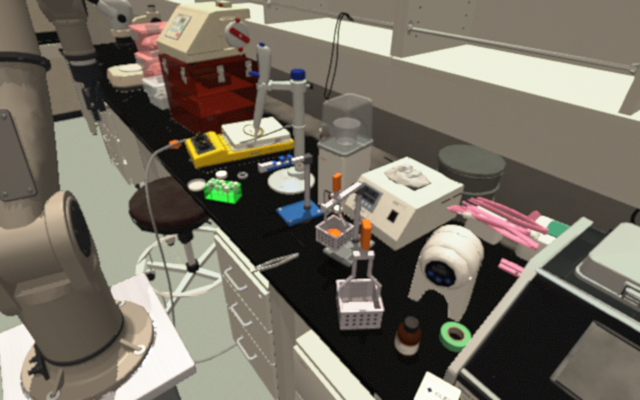

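View pics/top0.png

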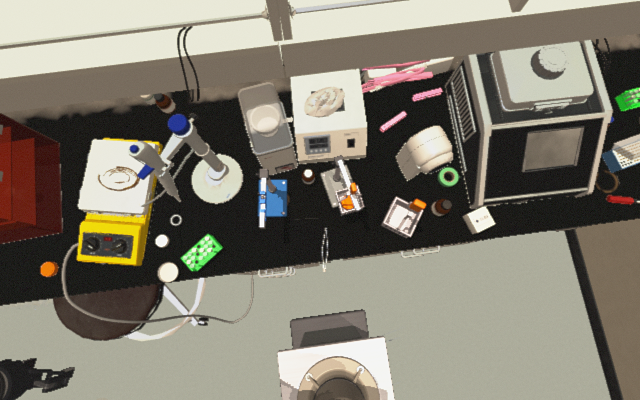

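Run:
```python
import cv2
t=cv2.imread('pics/top0.png')[155:235,245:375]; s=cv2.imread('pics/scene0.png')[140:270,245:375]
c=cv2.INTER_CUBIC
cv2.imwrite('pics/t1.png',cv2.resize(t,None,fx=6,fy=6,interpolation=c)); cv2.imwrite('pics/s1.png',cv2.resize(s,None,fx=4.6,fy=4.6,interpolation=c))
```

```text
(no output)
```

View pics/t1.png

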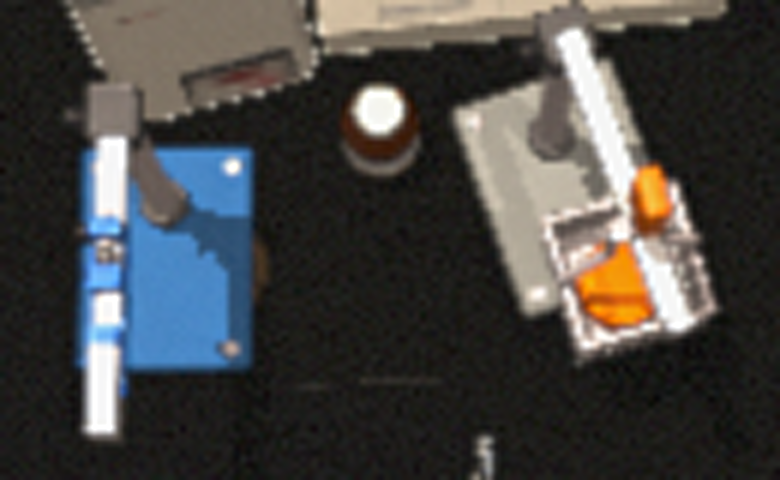

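View pics/s1.png

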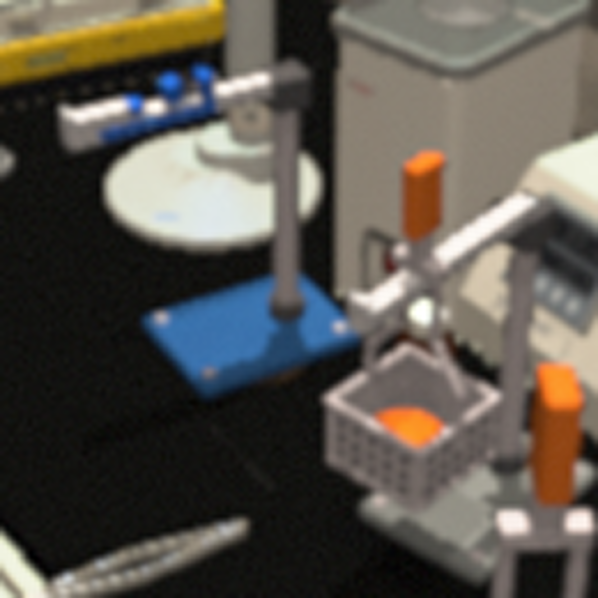

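```bash
cat > h.py <<'E'
import numpy as np,cv2
from scipy.spatial.transform import Rotation as R
from bench import r
def ray(n,p):
    c=r.camera_info(n); f=200/np.tan(np.radians(c['fov_y']/2))
    d=R.from_rotvec(c['rotation']).apply([(p[0]-c['cx'])/f,(p[1]-c['cy'])/f,1]); return np.array(c['position']),d/np.linalg.norm(d)
def onz(n,p,z):
    o,d=ray(n,p); return o+d*(z-o[2])/d[2]
def tri(a,b):
    o,d=ray('top',a); q,e=ray('scene',b)
    s=np.linalg.lstsq(np.c_[d,-e],q-o,rcond=None)[0]; A,B=o+d*s[0],q+e*s[1]
    return (A+B)/2,np.linalg.norm(A-B)
def proj(n,P):
    c=r.camera_info(n); f=200/np.tan(np.radians(c['fov_y']/2))
    v=R.from_rotvec(c['rotation']).inv().apply(np.array(P)-c['position']); return v[:2]/v[2]*f+[c['cx'],c['cy']]
def line(img,box,thr=190):   # white arm pixels in a box -> fitted line
    x0,y0,x1,y1=box; m=(img[y0:y1,x0:x1].min(2)>thr); y,x=np.nonzero(m); return np.c_[x+x0,y+y0].astype(np.float32)
E
python3 - <<'E'
from h import *
t=cv2.imread('pics/top0.png'); s=cv2.imread('pics/scene0.png')
C=lambda u,v:((u+.5)/6+245-.5,(v+.5)/6+155-.5)
S=lambda u,v:((u+.5)/4.6+245-.5,(v+.5)/4.6+140-.5)
for nm,tipc,postc,sc in(('wash',(672,330),(558,22),(368,312)),('drain',(101,436),(112,110),(72,125))):
    T=onz('top',C(*tipc),.204); P=onz('top',C(*postc),.2); d=P-T
    print(nm,T,P,np.hypot(*d[:2]),np.degrees(np.arctan2(d[1],d[0])),'scene',onz('scene',S(*sc),.204))
# arm line by mask
for nm,boxs in(('wash',(337,160,362,212)),('drain',(257,176,268,229))):
    p=line(t,boxs,195); W=np.array([onz('top',q,.2)[:2] for q in p]).astype(np.float32)
    vx,vy,x0,y0=cv2.fitLine(W,cv2.DIST_HUBER,0,.01,.01).ravel(); print(nm,len(p),'dir deg',np.degrees(np.arctan2(vy,vx)),'pt',x0,y0)
    u=(W-[x0,y0])@[vx,vy]; print('  extent',(W[u.argmin()],W[u.argmax()]))
def orange(img,b):
    h=cv2.cvtColor(img,cv2.COLOR_BGR2HSV); m=cv2.inRange(h,(5,150,90),(20,255,255)); k=np.zeros_like(m); x0,y0,x1,y1=b; k[y0:y1,x0:x1]=m[y0:y1,x0:x1]
    y,x=np.nonzero(k); print('orange',len(x),x.min(),x.max(),y.min(),y.max()); return np.array([x.mean(),y.mean()])
a=orange(t,(348,181,360,195)); b=orange(s,(330,170,345,194)); print(a,b,tri(a,b))
print('top face ctr',onz('top',C(650,180),.264),onz('scene',S(425,160),.264))
for nm,c in(('bottle?',(380,108)),):print(nm,onz('top',C(*c),.07))
o=r.get_obs(); print(R.from_rotvec(o['orientation']).as_matrix().round(3),o['joints'])
E
```

```text
wash [ 0.49972844 -0.11346788  0.204     ] [ 0.64576159 -0.08487983  0.2       ] 0.1488050977279731 11.076380034367547 scene [ 0.49993193 -0.12552762  0.204     ]
drain [0.48677777 0.13593091 0.204     ] [0.63182526 0.11730054 0.2       ] 0.14623906902793882 -7.319180666490092 scene [0.48357969 0.11963623 0.204     ]
wash 246 dir deg 9.660399 pt 0.5836016 -0.09920752
  extent (array([ 0.5014413 , -0.11783418], dtype=float32), array([ 0.6403784 , -0.08794525], dtype=float32))
drain 147 dir deg -7.688145 pt 0.5712963 0.124801084
  extent (array([0.49112418, 0.1398314 ], dtype=float32), array([0.61829776, 0.12199542], dtype=float32))
orange 52 350 356 182 193
orange 135 333 340 173 191
[353.09615385 187.71153846] [336.48888889 181.82962963] (array([ 0.54860291, -0.10812353,  0.24375401]), np.float64(0.001910879244695743))
top face ctr [ 0.55263002 -0.10702885  0.264     ] [ 0.54659197 -0.10958488  0.264     ]
bottle? [ 6.54883223e-01 -6.22572628e-04  7.00000000e-02]
[[-0.942  0.335 -0.   ]
 [ 0.335  0.942 -0.002]
 [-0.    -0.002 -1.   ]] [-1.33709661  0.47772669  0.02234248  1.55633883 -0.01151446  1.10931656
 -0.08309964]
```

Request:
{"method": "play_rows", "body": {"targets": "-1 0 0 -0.04 0; -1 0 0 -0.08 0; -1 -0.02 -0.02 -0.11 0; -1 -0.045 -0.048 -0.13 0; -1 -0.07 -0.076 -0.15 0; -1 -0.097 -0.104 -0.15 0; -1 -0.124 -0.132 -0.15 0; -1 -0.151 -0.16 -0.15 0"}}

```text
clock: 0.77
tcp_pos: [0.3154, 0.4327, 0.3815]
orientation: [0.534, 3.096, 0.001]
contact_force: [1.3, 0.6, -0.2]
grip_width: 0.085
gripper_force: 0.0
```

Request:
{"method": "play_rows", "body": {"targets": "-1 -0.027 -0.028 0 0; -1 -0.054 -0.056 0 0; -1 -0.081 -0.084 0 0; -1 -0.108 -0.112 0 0; -1 -0.135 -0.14 0 0; -1 -0.162 -0.168 0 0; -1 -0.189 -0.196 0 0; -1 -0.216 -0.224 0 0"}}

```text
clock: 1.43
tcp_pos: [0.4434, 0.1491, 0.3812]
orientation: [-0.534, -3.096, -0.0]
contact_force: [0.9, 0.4, -0.2]
grip_width: 0.0854
gripper_force: 0.0
```

Request:
{"method": "play_rows", "body": {"targets": "-1 -0.027 -0.03 0 -0.08; -1 -0.054 -0.06 0 -0.16; -1 -0.081 -0.09 0 -0.24; -1 -0.108 -0.12 0 -0.32; -1 -0.135 -0.15 0 -0.4; -1 -0.162 -0.18 0 -0.46; -1 -0.188 -0.206 0 -0.525; -1 -0.188 -0.206 0 -0.525"}}

```text
clock: 2.1
tcp_pos: [0.5518, -0.114, 0.381]
orientation: [0.279, -3.129, 0.007]
contact_force: [-1.0, -0.1, 0.9]
grip_width: 0.0852
gripper_force: 0.0
```

Request:
{"method": "play_rows", "body": {"targets": "-1 0 0.007 0.03 0; -1 0 0.007 0.06 0; -1 0 0.007 0.08 0; -1 0 0.007 0.08 0; -1 0 0.007 0.08 0"}}

```text
clock: 2.52
tcp_pos: [0.5495, -0.0989, 0.3008]
orientation: [0.287, -3.126, 0.0]
contact_force: [-0.4, 0.4, 0.0]
grip_width: 0.0851
gripper_force: 0.0
```

Run:
```python
from h import *
s=r.grab_frame('scene')[:,:,::-1]; t=r.grab_frame('top')[:,:,::-1]; cv2.imwrite('pics/sc2.png',s);cv2.imwrite('pics/tp2.png',t)
a=cv2.resize(s[120:240,280:400],None,fx=4,fy=4,interpolation=cv2.INTER_CUBIC); b=cv2.resize(t[150:230,320:400],None,fx=4,fy=4,interpolation=cv2.INTER_CUBIC)
k=np.zeros((480,800,3),np.uint8); k[:,:480]=a; k[:320,480:]=b; cv2.imwrite('pics/v2.png',k)
o=r.get_obs(); p=o['tcp_pos']; print(p,o['contact_force'],proj('scene',p),proj('top',p))
```

```text
[ 0.55087464 -0.09929837  0.30276525] [0.1093919  0.24340181 0.44554702] [336.08443568 156.36030037] [351.12169842 181.6565242 ]
```

View pics/v2.png

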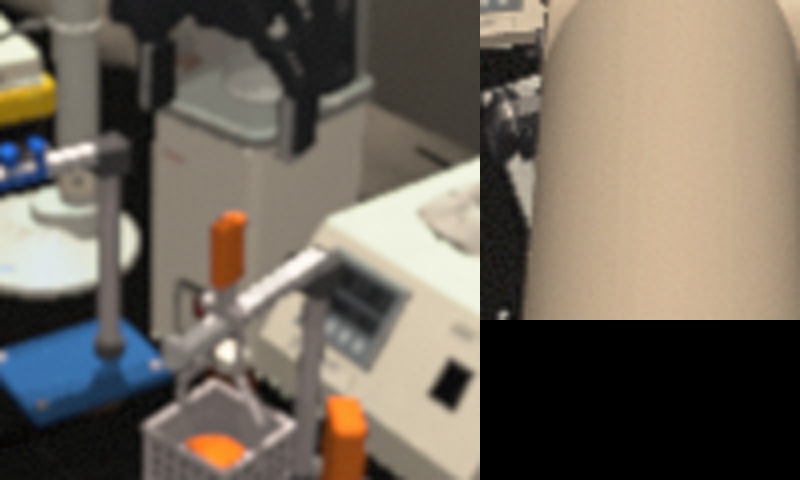

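Request:
{"method": "play_rows", "body": {"targets": "-1 0 -0.006 0.02 0; -1 0 -0.006 0.045 0; -1 0 -0.006 0.065 0; -1 0 -0.006 0.078 0; 0 0 -0.006 0.078 0; 0.4 0 -0.006 0.078 0; 0.5 0 -0.006 0.078 0; 0.5 0 -0.006 0.078 0", "squeeze": 20}}

```text
clock: 3.28
tcp_pos: [0.5523, -0.1051, 0.2251]
orientation: [-0.287, 3.125, -0.0]
contact_force: [-0.2, 0.9, -1.1]
grip_width: 0.0388
gripper_force: 0.0
```

Run:
```python
from h import *
s=r.grab_frame('scene')[:,:,::-1]; cv2.imwrite('pics/sc3.png',s)
cv2.imwrite('pics/v3.png',cv2.resize(s[120:240,290:390],None,fx=5,fy=5,interpolation=cv2.INTER_CUBIC))
o=r.get_obs(); print(o['tcp_pos'],o['contact_force'],o['grip_width'],o['gripper_force'],o['orientation'])
```

```text
[ 0.55216507 -0.1051284   0.22484572] [ 0.17502571 -0.17878523  0.82389646] 0.03135780176545102 0.0 [-2.87124082e-01  3.12572666e+00 -2.11773753e-04]
```

View pics/v3.png

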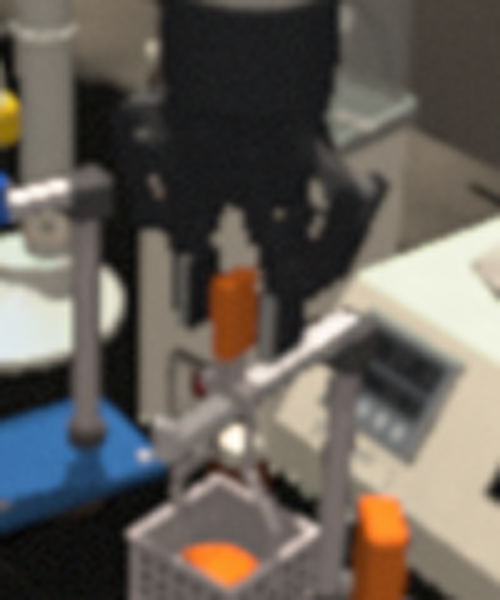

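Request:
{"method": "play_rows", "body": {"targets": "0.7 0 0 0 0; 0.8 0 0 0 0; 0.9 0 0 0 0; 1 0 0 0 0; 1 0 0 0 0; 1 0 0 0 0; 1 0 0 0 0; 1 0 0 0 0", "squeeze": 20}}

```text
clock: 4.0
tcp_pos: [0.5517, -0.1051, 0.2241]
orientation: [-0.287, 3.127, 0.0]
contact_force: [-1.1, 0.3, 6.3]
grip_width: 0.0114
gripper_force: 25.2
```

Request:
{"method": "play_rows", "body": {"targets": "1 0 0 0 0; 1 0 0 0 0; 1 0 0 0 0; 1 0 0 0 0", "squeeze": 60}}

```text
clock: 4.33
tcp_pos: [0.5518, -0.1051, 0.2242]
orientation: [-0.287, 3.127, 0.0]
contact_force: [0.0, 0.6, 6.3]
grip_width: 0.0112
gripper_force: 59.3
```

Run:
```python
from h import *
f=np.array([r.get_obs()['contact_force'] for _ in range(1)]); o=r.get_obs(); print(o['tcp_pos'],f,o['moment'],o['grip_width'],o['gripper_force'])
```

```text
[ 0.55177616 -0.10508692  0.22421108] [[0.01050151 0.60285465 6.31385077]] [ 0.0027763   0.24827264 -0.00703642] 0.011222953948340582 59.279542565345764
```

Request:
{"method": "play_rows", "body": {"targets": "1 0 0 -0.002 0; 1 0 0 -0.004 0; 1 0 0 -0.006 0; 1 0 0 -0.009 0; 1 0 0 -0.012 0; 1 0 0 -0.014 0; 1 0 0 -0.014 0; 1 0 0 -0.014 0"}}

```text
clock: 5.0
tcp_pos: [0.5513, -0.1049, 0.2374]
orientation: [-0.287, 3.128, 0.0]
contact_force: [-1.1, 0.3, -1.7]
grip_width: 0.0112
gripper_force: 58.3
```

Run:
```python
from h import *
s=r.grab_frame('scene')[:,:,::-1]; cv2.imwrite('pics/sc4.png',s)
cv2.imwrite('pics/v4.png',cv2.resize(s[140:260,290:390],None,fx=5,fy=5,interpolation=cv2.INTER_CUBIC))
o=r.get_obs(); print(o['tcp_pos'],o['contact_force'],o['moment'],o['grip_width'],o['gripper_force'],o['orientation'])
```

```text
[ 0.55115265 -0.10489551  0.23727654] [-0.92695449  0.27479985 -2.33282026] [-0.00167017 -0.00780398  0.004393  ] 0.011373354249378898 58.30333650112152 [-2.87437170e-01  3.12840829e+00  1.33049837e-04]
```

View pics/v4.png

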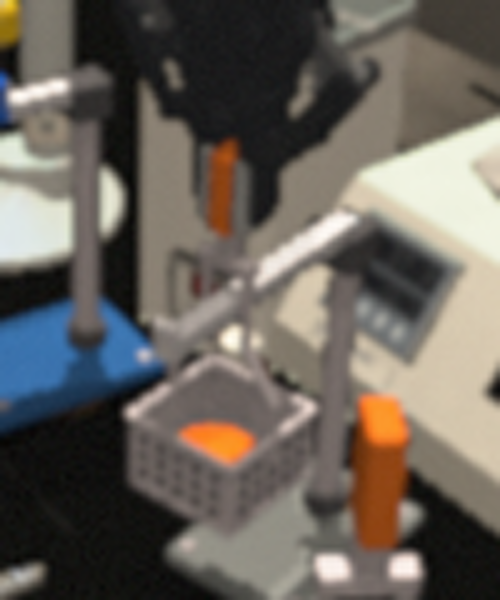

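Run:
```python
from h import *
for p,z in(((383,222),.06),((388,205),.06),((402,235),.06),((418,203),.2),((421,208),.2)):print(p,onz('top',p,z))
```

```text
(383, 222) [ 0.47667497 -0.20243341  0.06      ]
(388, 205) [ 0.52539965 -0.22594972  0.06      ]
(402, 235) [ 0.43111098 -0.25133655  0.06      ]
(418, 203) [ 0.49625876 -0.27555521  0.2       ]
(421, 208) [ 0.48214668 -0.28078075  0.2       ]
```

Request:
{"method": "play_rows", "body": {"targets": "1 0.008 0 0 0; 1 0.018 0 0 0; 1 0.028 0 0 0; 1 0.038 0 0 0; 1 0.048 0 0 0; 1 0.058 0 0 0; 1 0.066 0 0 0; 1 0.07 0 0 0"}}

```text
clock: 5.72
tcp_pos: [0.4809, -0.1181, 0.2373]
orientation: [0.286, -3.128, -0.001]
contact_force: [0.0, 1.0, -2.0]
grip_width: 0.0111
gripper_force: 58.4
```

Request:
{"method": "play_rows", "body": {"targets": "1 0.008 0 0 0; 1 0.018 0 0 0; 1 0.027 0 0 0; 1 0.034 0.002 0 0; 1 0.036 0.01 0 0; 1 0.033 0.025 0 0.04; 1 0.03 0.045 0 0.08; 1 0.026 0.066 0 0.12"}}

```text
clock: 6.38
tcp_pos: [0.4445, -0.0566, 0.2374]
orientation: [-0.094, 3.14, 0.0]
contact_force: [-0.3, -0.2, -1.1]
grip_width: 0.011
gripper_force: 58.4
```

Request:
{"method": "play_rows", "body": {"targets": "1 -0.0035 0.021 0 0.04; 1 -0.009 0.042 0 0.08; 1 -0.014 0.063 0 0.12; 1 -0.02 0.084 0 0.16; 1 -0.026 0.103 0 0.194; 1 -0.031 0.12 0 0.194; 1 -0.035 0.13 0 0.194; 1 -0.036 0.135 0 0.194"}}

```text
clock: 7.05
tcp_pos: [0.4725, 0.0816, 0.2373]
orientation: [0.201, 3.135, 0.0]
contact_force: [-0.5, -0.5, -2.6]
grip_width: 0.0111
gripper_force: 58.4
```

Run:
```python
from h import *
o=r.get_obs(); M=R.from_rotvec(o['orientation']).as_matrix(); print(o['tcp_pos'],M.round(3)[:2],o['contact_force'])
d=np.array([.442,.142,.2375])-o['tcp_pos']; print(M.T@d, np.degrees(np.arctan2(M[1,0],M[0,0])))
```

```text
[0.47245157 0.08163853 0.23730476] [[-0.992  0.127  0.   ]
 [ 0.127  0.992  0.   ]] [-0.52855895 -0.51174907 -2.60368352]
[ 0.03789586  0.05598847 -0.00019547] 172.6781231554029
```

Request:
{"method": "play_rows", "body": {"targets": "1 0.008 0 0 0; 1 0.02 0.002 0 0; 1 0.032 0.01 0 0; 1 0.038 0.022 0 0; 1 0.038 0.036 0 0; 1 0.038 0.048 0 0; 1 0.038 0.054 0 0; 1 0.038 0.056 0 0"}}

```text
clock: 7.72
tcp_pos: [0.4423, 0.1411, 0.2373]
orientation: [0.203, 3.135, -0.0]
contact_force: [-1.0, -0.3, -3.4]
grip_width: 0.0117
gripper_force: 58.5
```

Run:
```python
from h import *
s=r.grab_frame('scene')[:,:,::-1]; t=r.grab_frame('top')[:,:,::-1]; cv2.imwrite('pics/sc5.png',s);cv2.imwrite('pics/tp5.png',t)
a=cv2.resize(s[110:230,225:325],None,fx=5,fy=5,interpolation=cv2.INTER_CUBIC); b=cv2.resize(t[155:255,230:290],None,fx=5,fy=5,interpolation=cv2.INTER_CUBIC)
k=np.zeros((600,800,3),np.uint8); k[:,:500]=a; k[:500,500:]=b; cv2.imwrite('pics/v5.png',k)
o=r.get_obs(); p=o['tcp_pos']; print(p,o['contact_force'],o['orientation'],proj('scene',p),proj('top',p))
```

```text
[0.44213463 0.13991326 0.23717183] [-0.30537713  0.76542015 -2.41805041] [ 2.05049679e-01  3.13489004e+00 -1.05202923e-03] [240.94984198 156.9798546 ] [259.40478296 243.56274283]
```

View pics/v5.png

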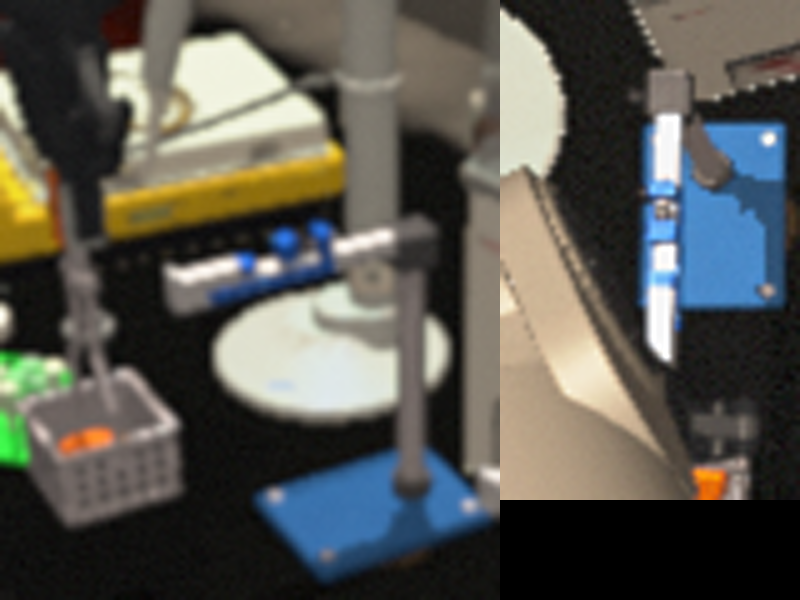

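Request:
{"method": "play_rows", "body": {"targets": "1 -0.004 0.0015 0.002 0; 1 -0.01 0.0015 0.004 0; 1 -0.016 0.0015 0.005 0; 1 -0.022 0.0015 0.005 0; 1 -0.025 0.0015 0.005 0; 1 -0.025 0.0015 0.005 0; 1 -0.025 0.0015 0.005 0; 1 -0.025 0.0015 0.005 0"}}

```text
clock: 8.48
tcp_pos: [0.4666, 0.1381, 0.2323]
orientation: [-0.205, -3.135, 0.0]
contact_force: [0.1, -0.5, -1.7]
grip_width: 0.0115
gripper_force: 58.5
```

Run:
```python
from h import *
P=[]
for i in range(4):
    s=r.grab_frame('scene')[:,:,::-1]; P.append(r.get_obs()['tcp_pos'])
cv2.imwrite('pics/sc6.png',s)
a=cv2.resize(s[130:205,220:320],None,fx=8,fy=8,interpolation=cv2.INTER_CUBIC)
cv2.imwrite('pics/v6.png',a)
P=np.array(P);p=P.mean(0); o=r.get_obs(); print(p,P.std(0),o['contact_force'],o['orientation'])
C=lambda q:((np.array(q)-[220,130]+.5)*8-.5).round(0)
a=np.radians(-7.6); ex=np.array([np.cos(a),np.sin(a),0]); ey=np.array([-ex[1],ex[0],0]); T=np.array([.487,.1362,.2])
for n,x,y,z in(('tip+y lip',0,.006,.004),('tip-y lip',0,-.006,.004),('tip-y bot',0,-.006,-.019),('tip +y bot',0,.006,-.019),('post -y',.135,-.006,0)):
    print(n,C(proj('scene',T+ex*x+ey*y+np.array([0,0,z]))))
c=p-[0,0,.0242]
for n,x,y,z in(('bar -x-y',-.005,-.015,0),('bar -x+y',-.005,.015,0),('rod-y 30 down',0,-.012,-.03),('rod+y 30down',0,.012,-.03)):
    print(n,C(proj('scene',c+ex*x+ey*y+np.array([0,0,z]))))
```

```text
[0.46657469 0.13821461 0.23231481] [2.82225989e-05 4.39824996e-05 3.97453981e-05] [ 0.255215   -0.36329695 -1.7376785 ] [2.04922721e-01 3.13486629e+00 4.16109997e-04]
tip+y lip [301. 268.]
tip-y lip [316. 283.]
tip-y bot [321. 344.]
tip +y bot [307. 329.]
post -y [676. 201.]
bar -x-y [253. 303.]
bar -x+y [218. 265.]
rod-y 30 down [272. 376.]
rod+y 30down [244. 344.]
```

View pics/v6.png

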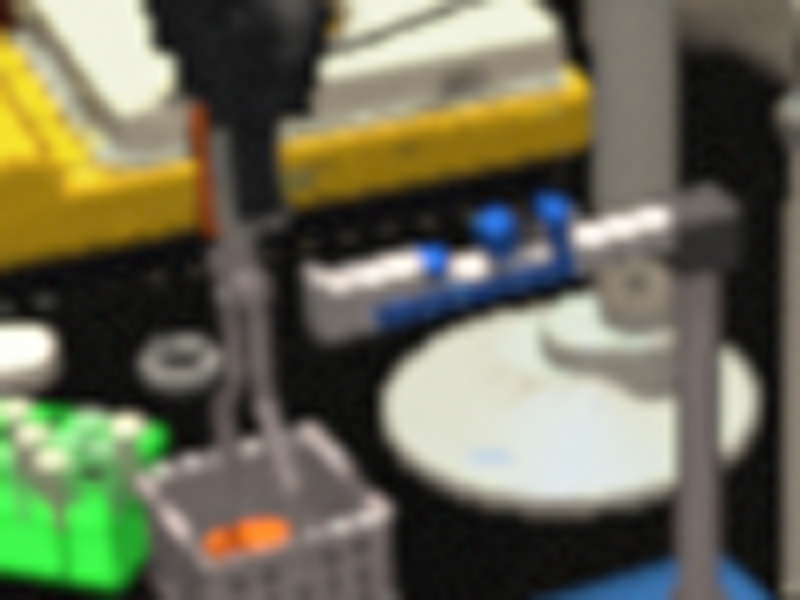

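Request:
{"method": "play_rows", "body": {"targets": "1 -0.004 0.0005 0 0; 1 -0.009 0.0005 0 0; 1 -0.014 0.0005 0 0; 1 -0.019 0.0005 0 0; 1 -0.024 0.0005 0 0; 1 -0.028 0.0005 0 0; 1 -0.03 0.0005 0 0; 1 -0.03 0.0005 0 0"}}

```text
clock: 9.35
tcp_pos: [0.4971, 0.1345, 0.2322]
orientation: [0.206, 3.135, -0.001]
contact_force: [-1.5, -0.0, -2.0]
grip_width: 0.0114
gripper_force: 58.5
```

Request:
{"method": "play_rows", "body": {"targets": "1 -0.004 0 0 0; 1 -0.008 0 0 0; 1 -0.012 0 0 0; 1 -0.015 0 0 0; 1 -0.015 0 0.002 0; 1 -0.015 0 0.004 0; 1 -0.015 0 0.005 0; 1 -0.015 0 0.005 0"}}

```text
clock: 10.02
tcp_pos: [0.5114, 0.1332, 0.227]
orientation: [-0.205, -3.135, -0.0]
contact_force: [0.6, 1.5, -2.7]
grip_width: 0.0114
gripper_force: 58.4
```

Run:
```python
from h import *
o=r.get_obs(); M=R.from_rotvec(o['orientation']).as_matrix();print(o['tcp_pos'],o['contact_force'],M.T@o['contact_force'],o['moment'])
a=np.radians(-7.6);d=o['tcp_pos']-[.487,.1362,.2];print('along',d[0]*np.cos(a)+d[1]*np.sin(a),'lat',-d[0]*np.sin(a)+d[1]*np.cos(a))
```

```text
[0.51136382 0.13316136 0.2270237 ] [ 0.63488027  1.5201494  -2.68754688] [-0.43194387  1.58905417  2.68796703] [ 0.50340988 -0.15668097  0.02066672]
along 0.024551678971462886 lat 0.0002103197047003207
```

Request:
{"method": "play_rows", "body": {"targets": "1 0 0.0005 0 0; 1 0 0.001 0 0; 1 0 0.0015 0 0; 1 0 0.0015 0 0; 1 0 0.0015 0 0"}}

```text
clock: 10.43
tcp_pos: [0.5116, 0.1341, 0.2273]
orientation: [-0.206, -3.135, 0.0]
contact_force: [-1.1, -0.5, -1.5]
grip_width: 0.0114
gripper_force: 58.6
```

```bash
cat > st.py <<'E'
from h import *
F=[]
for i in range(3): s=r.grab_frame('scene'); o=r.get_obs(); F.append(np.r_[o['contact_force'],o['moment']])
M=R.from_rotvec(o['orientation']).as_matrix();F=np.mean(F,0);print(o['clock'],o['tcp_pos'],'toolF',(M.T@F[:3]).round(2),'toolM',(M.T@F[3:]).round(3),o['grip_width'])
a=np.radians(-7.6);d=o['tcp_pos']-[.487,.1362,.2];print('along',d[0]*np.cos(a)+d[1]*np.sin(a),'lat',-d[0]*np.sin(a)+d[1]*np.cos(a))
E
python3 st.py
```

```text
10.5833 [0.51165798 0.13411219 0.22729337] toolF [-0.26 -0.23  2.34] toolM [ 0.033 -0.009  0.002] 0.011394919141700035
along 0.024717496401672846 lat 0.001191701882437785
```

Request:
{"method": "play_rows", "body": {"targets": "1 0 0.0005 0 0; 1 0 0.001 0 0; 1 0 0.0015 0 0; 1 0 0.0015 0 0; 1 0 0.0015 0 0"}}

```text
clock: 11.0
tcp_pos: [0.5119, 0.1358, 0.2273]
orientation: [-0.205, -3.135, 0.0]
contact_force: [0.4, -0.4, -2.4]
grip_width: 0.0115
gripper_force: 58.6
```

```bash
python3 st.py
```

```text
11.15 [0.51183599 0.1358007  0.22727158] toolF [ 0.12 -0.11  2.14] toolM [ 0.024 -0.012  0.018] 0.011688147666931686
along 0.02467062890633576 lat 0.002888928100327974
```

Request:
{"method": "play_rows", "body": {"targets": "1 -0.003 0 0.0005 0; 1 -0.007 0 0.001 0; 1 -0.011 0 0.0015 0; 1 -0.015 0 0.0015 0; 1 -0.019 0 0.0015 0; 1 -0.022 0 0.0015 0; 1 -0.024 0 0.0015 0; 1 -0.024 0 0.0015 0"}}

```text
clock: 11.82
tcp_pos: [0.5361, 0.1325, 0.2257]
orientation: [0.206, 3.135, -0.0]
contact_force: [-0.1, 0.7, -2.1]
grip_width: 0.0112
gripper_force: 58.6
```

```bash
python3 st.py
```

```text
11.9667 [0.53550165 0.13261961 0.22574014] toolF [0.33 0.03 2.26] toolM [-0.007  0.006  0.026] 0.011358420604021384
along 0.048549121051980934 lat 0.002865717543553443
```

Request:
{"method": "play_rows", "body": {"targets": "1 -0.001 0 0 0; 1 -0.002 0 0 0; 1 -0.003 0 0 0; 1 -0.004 0 0 0; 1 -0.005 0 0 0; 1 -0.005 0 0 0; 1 -0.005 0 0 0"}}

```text
clock: 12.55
tcp_pos: [0.5407, 0.1319, 0.2258]
orientation: [-0.205, -3.135, 0.0]
contact_force: [-0.1, 0.2, -1.6]
grip_width: 0.0112
gripper_force: 58.6
```

```bash
python3 st.py
```

```text
12.7 [0.54056634 0.13196456 0.22576932] toolF [-0.15  0.01  2.11] toolM [ 0.015 -0.004  0.038] 0.011345012909722039
along 0.053655953307309136 lat 0.002886260523658509
```

Request:
{"method": "play_rows", "body": {"targets": "1 -0.001 0 0 0; 1 -0.002 0 0 0; 1 -0.003 0 0 0; 1 -0.004 0 0 0; 1 -0.004 0 0 0; 1 -0.004 0 0 0"}}

```text
clock: 13.2
tcp_pos: [0.5446, 0.1314, 0.2257]
orientation: [-0.206, -3.135, 0.0]
contact_force: [-0.6, -0.4, -1.8]
grip_width: 0.011
gripper_force: 58.6
```

```bash
python3 st.py
```

```text
13.35 [0.54453799 0.13146906 0.22577704] toolF [0.35 0.03 1.92] toolM [-0.004 -0.01   0.012] 0.01113322231213557
along 0.057658243770018776 lat 0.0029203846347210585
```

Request:
{"method": "play_rows", "body": {"targets": "1 -0.001 0 0 0; 1 -0.002 0 0 0; 1 -0.003 0 0 0; 1 -0.003 0 0 0; 1 -0.003 0 0 0"}}

```text
clock: 13.77
tcp_pos: [0.5476, 0.131, 0.2258]
orientation: [0.206, 3.135, -0.0]
contact_force: [-0.2, 0.5, -1.4]
grip_width: 0.0116
gripper_force: 58.6
```

```bash
python3 st.py
```

```text
13.9167 [0.54753334 0.13106786 0.22579287] toolF [0.47 0.09 1.93] toolM [-0.01  -0.014 -0.012] 0.011448948994114144
along 0.06068034582073935 lat 0.002918865286564319
```

Request:
{"method": "play_rows", "body": {"targets": "1 -0.001 0 0 0; 1 -0.002 0 0 0; 1 -0.003 0 0 0; 1 -0.003 0 0 0; 1 -0.003 0 0 0"}}

```text
clock: 14.33
tcp_pos: [0.5505, 0.1307, 0.2258]
orientation: [-0.205, -3.135, 0.0]
contact_force: [-0.4, -0.2, -1.7]
grip_width: 0.0114
gripper_force: 58.6
```

```bash
python3 st.py
```

```text
14.4833 [0.55047112 0.13070968 0.22575502] toolF [0.56 0.5  2.48] toolM [-0.007  0.035 -0.045] 0.010868302508051984
along 0.0636396916190331 lat 0.0029523740943173584
```

Request:
{"method": "play_rows", "body": {"targets": "1 -0.001 0 0 0; 1 -0.002 0 0 0; 1 -0.003 0 0 0; 1 -0.003 0 0 0; 1 -0.003 0 0 0"}}

```text
clock: 14.9
tcp_pos: [0.5529, 0.1304, 0.2256]
orientation: [-0.205, -3.134, 0.0]
contact_force: [-3.2, 0.5, -0.0]
grip_width: 0.0112
gripper_force: 58.8
```

```bash
python3 st.py
```

```text
15.05 [0.55306501 0.13037694 0.225582  ] toolF [3.89 0.12 0.16] toolM [-0.002  0.965 -0.011] 0.011196740430197374
along 0.0662547996936686 lat 0.0029656167352400727
```

Request:
{"method": "play_rows", "body": {"targets": "1 0.001 0 0 0; 1 0.002 0 0 0; 1 0.003 0 0 0; 1 0.004 0 0 0; 1 0.005 0 0 0; 1 0.005 0 0 0; 1 0.005 0 0 0"}}

```text
clock: 15.63
tcp_pos: [0.549, 0.1309, 0.2261]
orientation: [0.205, 3.134, 0.0]
contact_force: [-0.4, -0.5, -1.6]
grip_width: 0.0113
gripper_force: 58.6
```

```bash
python3 st.py
```

```text
15.7833 [0.54879086 0.1309151  0.22591046] toolF [ 0.02 -0.15  1.54] toolM [ 0.003  0.006 -0.043] 0.011222007854837396
along 0.06194702621516847 lat 0.002933756866724425
```

Request:
{"method": "play_rows", "body": {"targets": "1 0 0 0.0007 0; 1 0 0 0.0014 0; 1 0 0 0.0021 0; 1 0 0 0.003 0; 1 0 0 0.003 0; 1 0 0 0.003 0"}}

```text
clock: 16.28
tcp_pos: [0.5485, 0.1309, 0.2227]
orientation: [-0.205, -3.135, 0.0]
contact_force: [0.2, -0.4, -1.9]
grip_width: 0.011
gripper_force: 58.6
```

```bash
python3 st.py
```

```text
16.4333 [0.5485675  0.13092067 0.22281673] toolF [-0.07 -0.11  1.7 ] toolM [0.025 0.003 0.018] 0.010959455091151387
along 0.061724890882495165 lat 0.0029097462396424217
```

Request:
{"method": "play_rows", "body": {"targets": "1 0 0 0.001 0; 1 0 0 0.002 0; 1 0 0 0.003 0; 1 0 0 0.0038 0; 1 0 0 0.0045 0; 1 0 0 0.0045 0; 1 0 0 0.0045 0"}}

```text
clock: 17.02
tcp_pos: [0.5485, 0.1309, 0.2182]
orientation: [-0.205, -3.135, 0.0]
contact_force: [0.4, -0.3, -1.9]
grip_width: 0.0115
gripper_force: 58.6
```

```bash
python3 st.py
```

```text
17.1667 [0.54859083 0.13094635 0.2183611 ] toolF [-0.12 -0.44  1.61] toolM [ 0.018 -0.031  0.026] 0.010950148239803758
along 0.06174461612468318 lat 0.0029382845986076125
```

Request:
{"method": "play_rows", "body": {"targets": "1 0 0 0.0004 0; 1 0 0 0.0008 0; 1 0 0 0.0012 0; 1 0 0 0.0014 0; 1 0 0 0.0014 0; 1 0 0 0.0014 0"}}

```text
clock: 17.67
tcp_pos: [0.5486, 0.1309, 0.2172]
orientation: [0.205, 3.135, 0.0]
contact_force: [-1.5, 0.9, 3.4]
grip_width: 0.0114
gripper_force: 59.3
```

```bash
python3 st.py
```

```text
17.8167 [0.54865483 0.13096116 0.21724338] toolF [ 2.05 -0.61 -3.66] toolM [0.169 0.478 0.001] 0.011343215264619119
along 0.061806095618770415 lat 0.0029614209540760345
```

Request:
{"method": "play_rows", "body": {"targets": "1 0 0 -0.0002 0; 1 0 0 -0.0003 0; 1 0 0 -0.0003 0; 1 0 0 -0.0003 0", "squeeze": 20}}

```text
clock: 18.15
tcp_pos: [0.5486, 0.131, 0.2172]
orientation: [0.205, 3.135, 0.0]
contact_force: [-1.7, -0.4, 4.4]
grip_width: 0.0115
gripper_force: 59.3
```

Request:
{"method": "play_rows", "body": {"targets": "0.7 0 0 0 0; 0.6 0 0 0 0; 0.5 0 0 0 0; 0.4 0 0 0 0; 0.3 0 0 0 0; 0.2 0 0 0 0; 0.2 0 0 0 0; 0.2 0 0 0 0"}}

```text
clock: 18.82
tcp_pos: [0.5485, 0.131, 0.2172]
orientation: [0.205, 3.135, 0.0]
contact_force: [-0.7, -0.1, -0.2]
grip_width: 0.0343
gripper_force: 0.0
```

```bash
python3 st.py
python3 - <<'E'
from h import *
s=r.grab_frame('scene')[:,:,::-1]; cv2.imwrite('pics/v7.png',cv2.resize(s[110:230,230:340],None,fx=5,fy=5,interpolation=cv2.INTER_CUBIC))
E
```

```text
18.9667 [0.5485614  0.13096211 0.21721473] toolF [-0.08 -0.12  0.09] toolM [ 0.022 -0.002  0.021] 0.034280746508117785
along 0.06171336323559641 lat 0.0029500113841005845
```

View pics/v7.png

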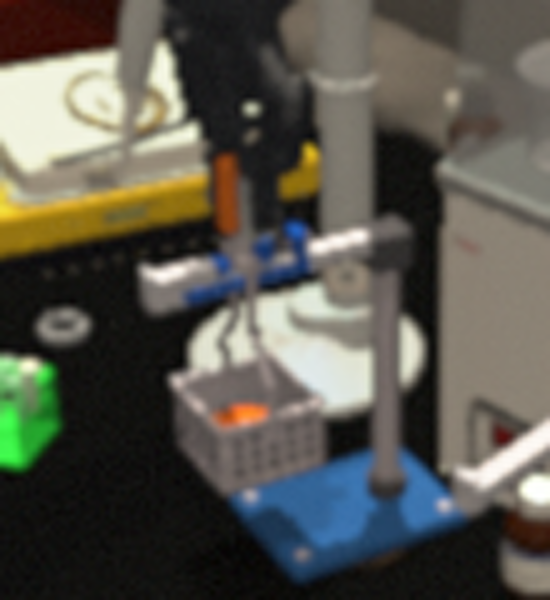

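Request:
{"method": "play_rows", "body": {"targets": "0.2 0 0 -0.008 0; 0.2 0 0 -0.02 0; 0.2 0 0 -0.035 0; 0.2 0 0 -0.055 0; 0.2 0 0 -0.08 0; 0.2 0 0 -0.1 0; 0.2 0 0 -0.11 0; 0.2 0 0 -0.11 0"}}

```text
clock: 19.68
tcp_pos: [0.55, 0.1311, 0.3305]
orientation: [0.205, 3.13, 0.004]
contact_force: [1.0, 0.5, -0.2]
grip_width: 0.0343
gripper_force: 0.0
```

```bash
python3 st.py
python3 - <<'E'
from h import *
a=cv2.imread('pics/sc6.png'); s=r.grab_frame('scene')[:,:,::-1]
h=cv2.cvtColor(np.ascontiguousarray(s),cv2.COLOR_BGR2HSV); m=cv2.inRange(h,(5,150,90),(20,255,255))
for b in((270,135,285,165),(265,185,290,205)):
    y,x=np.nonzero(m[b[1]:b[3],b[0]:b[2]]); print(len(x),x.mean()+b[0],y.mean()+b[1],y.min()+b[1],y.max()+b[1])
a=np.radians(-7.6);ex=np.array([np.cos(a),np.sin(a),0])
print('expected grip',proj('scene',np.array([.5486,.131,.236])-.003*ex))
E
```

```text
19.8333 [0.54796454 0.1308708  0.32627211] toolF [-0.13  0.4   0.56] toolM [0.006 0.022 0.006] 0.03452264228225295
along 0.061133825171017946 lat 0.0027805625827209248
128 276.9765625 147.90625 140 156
30 277.5 192.5 191 194
expected grip [277.17837143 147.69838279]
```

The grip is exactly where it should be when seated, and the cap is still in the tray.

```bash
python3 -c "
from bench import r
print(r.hand_in())"
```

```text
the job is handed in; nothing more can be done
None
```

The basket, with the cap in it, hangs in the notch of the blue drain stand and was let go only once seated; one rod lightly brushed the blue arm on the way on (about 1.5 N), and I handed the job in at about 20 s.

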